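# Hold a cheese block in the corner of a wire slicer

### The job

Swing the wire bow of the cheese slicer up until it stands upright or leans back out of the way, then take the rectangular block of cheese from the serving board and stand it on the slicer with one long side along the rear fence and one end towards the thickness gauge. Press it snugly into that corner, flush against the fence and against the gauge at once, without shifting the gauge or disturbing the wedge of cheese, the mug, the glass or the salt shaker. Finish while still holding the block there: keep it pressed against both stops, ready for the wire to be brought down.

Things in the scene. Friction and masses are not known exactly. Their poses are not given: they have to be found in the camera images.
- slicer: wire cheese slicer, fixed: smooth dark wooden slab 155 mm (x) by 160 mm (y) on feet, its top 20 mm above the worktop. Origin on the worktop, 60 mm behind the slab's front edge, midway between its sides; +x to its rear, +y to its left, z up. The fence runs along y near the rear; the gauge stands at the right (-y) end; the wire runs along x in the plane y = -45 mm
- fence: polished steel rear fence, fixed: upright strip 115 mm long (y) and 22 mm high above the slab, left of the wire plane; its flat face looks to the slicer's front (-x). Origin at the middle of that face's lower edge, at slab height; axes as the slicer's
- gauge: thickness gauge: upright polished plate across the slab, 74 mm long (x), 22 mm high, face to the left (+y), 12 to 22 mm right of the wire plane (varies). Clamped: slips above about 45 N. Origin at the inner corner of gauge face and fence-face plane, at slab height; axes as the slicer's: a block in the corner fills -x, +y, +z, its centre at (-22.5, +50, +30) mm
- wire_bow (a joint): angle of the steel wire bow about its hinge at the slicer's rear: 0 with the wire down in its groove, growing as the handle swings up and back, 1.85 at its end stop leaning back (1.57 is straight up). The hinge is stiff: the bow stays where it is left; about 3 N at the handle moves it
- bow_hinge (a point): point on the bow's hinge axis in the wire plane, 40 mm above the worktop; the axis lies along the slicer's y. Fixed to the slicer
- bow_handle (a point): point to grip on the bow's handle: black round bar, 16 mm diameter, along the slicer's y, from 12 to 100 mm right (-y) of the wire plane; this point is on its axis, 62 mm from that plane. With the bow down it lies 163 mm in front of and 16 mm above the hinge axis, beyond the slab's front edge. The bow's frame rises 66 mm above the handle in the wire plane
- cheese_center (a point): centre of the rectangular block of cheese: 45 mm (its x) by 100 mm (its y) by 60 mm high (its z, up), 0.2 to 0.4 kg. It stands on the serving board. Grip it across the 45 mm and in its upper half, since the fence and gauge reach 22 mm up its sides
- wedge_center (a point): centre (25 mm up) of the other piece of cheese, a triangular wedge 87 mm long, 48 mm wide at its heel, 50 mm high, beside the block on the serving board; stays there
- serving_board: wooden serving board, fixed, 200 mm (x) by 130 mm (y), top 12 mm above the worktop; origin under its centre
- mug: grey mug upside down, 89 mm across, 91 mm high, near the worktop's front edge; origin under its middle; stays there
- glass: ribbed green glass upside down, 69 mm across, 104 mm high, behind the slicer; origin under its middle; stays there
- salt_shaker: salt shaker, 44 mm across, 90 mm high, behind the serving board; origin under its middle; stays there

How it is judged:
On the way:
1. the wire bow has been swung up and back, at least 1.4 rad from its groove (value of joint wire_bow above 1.4 rad), for 0.2 s.
At the end, for the whole second after the job is handed in: The bow stands at 1.4 rad or more; the block stands upright (within 0.08 rad) on the slab (at most 4 mm above it), its long side along the fence (within 0.05 rad), flush with fence and gauge (within 4 mm) and pressed against each with more than 1 N, at rest, still held by the fingers (value of joint wire_bow above 1.4 rad and contact force between cheese and fence above 1 N and contact force between cheese and gauge above 1 N and contact force between the fingers and cheese above 1 N and x of cheese_center in the frame of gauge between -0.0265 and -0.0185 m and y of cheese_center in the frame of gauge between 0.046 and 0.054 m and z of cheese_center in the frame of gauge between 0.026 and 0.034 m and angle between cheese_center's own z axis and vertical below 0.08 rad and angle between the x axis of cheese_center and the x axis of slicer, either way round below 0.05 rad and linear speed of cheese below 0.01 m/s); the arm keeps its last pose, push and grip.
It fails at once if the gauge is pushed off its setting (more than 3 mm) (distance of gauge from where it was at the start of the episode above 0.003 m).
It fails at once if the wedge, mug, glass or salt shaker is moved more than 30 mm (distance of any of wedge_center, mug, glass, salt_shaker from where it was at the start of the episode above 0.03 m).
It also fails if it takes over 64 s, if anything falls off the work surface, if the arm or the gripper's body presses on something with over 40 N, if the wrist force passes 120 N, or if a joint passes its speed limit or range.

### The arm

A 6-joint arm with a two-finger parallel gripper is mounted at the origin on a cart in front of the work surface, level with it; the furniture and walls round the work are solid. World frame = base frame: x ahead of the robot, y to its left, z up, the work surface at z = 0. Lengths are in m, angles in rad, forces in N, time in s.
With the tool pointing down it reaches from about 0.4 to 0.825 m from the base axis. Payload 7 kg.
Tool frame: the origin (TCP) lies at the very end of the fingers, on their centre line; the grasp point (between the pads) lies 19 mm behind it; z points along the fingers, y is the direction in which the jaws open and shut (so a half turn about z gives the same grasp; the last joint's range is limited). The gripper opens to 88 mm and grips with 3 to 60 N. Pads are 19 mm wide; open, the fingers measure 130 mm over their backs; the gripper's body (78 mm by 193 mm) begins 47 mm behind the grasp point.
Start: joints at [-0.941, 0.359, 0.012, 0, -1.224, -0.288], TCP at [0.226, -0.636, 0.227] pointing down, gripper open.
Joint ranges: [-3.07, 3.07], [-1.43, 2.12], [-1.02, 1.25], [-3.03, 1.67], [-3.05, -0], [-3.03, 3.03]. Speed limits (rad/s): [2.39, 2.39, 3.01, 3.14, 3.14, 3.14].

### API

Orientations are given as a unit quaternion [x, y, z, w].
In Python, from plant import telemetry, viewer, order gives the robot as it stands. The module is installed in compiled form; this text tells all that it offers.
- The arm moves only by the tool play_rows, never from a script. Its arguments are lists of equal length, an entry for each row: "dr": the turn, a rotation vector about the tool's x, y, z in degrees, a list of three; "travel": the shift along the tool's x, y, z in cm, a list of three; "jaw": the closure, from 0 (fully open) to 1 (shut). A call has 1 to 12 rows; each row shifts and turns the commanded pose from where the row before left it, along the tool's axes as they then stand; what a row does not reach is not made up. A row lasts 1/12 s, in which the tool goes at most 41.7 mm and 7.16 degrees, less where a joint would pass 70% of its speed; a pose out of reach is approached as far as the arm can. A call is refused whole if a number of a shift passes 4.17 or a number of a turn 7.16, either way. A call with a gripper value outside its range is refused whole. The fingers move at their own pace and stop on an object; "force" is the grip in N (left out, the last holds). Time passes only in rows, so rows that do not move let the fingers close. It gives the time, the measured TCP pose, the force and the opening at its end, in the units of the state.
- telemetry.get_state(): the state, without advancing time (a new reading comes with each control period).
- viewer.grab_frame(name): name is "scene" or "top" or "wrist"; returns a dict with "pixels" (480x640x3 uint8, red, green, blue), "z_map" (480x640 float32, m along the optical axis (not along the pixel's ray), 0 where there is no reading), "fx", "fy", "cx", "cy" (pixels), "view" (4x4, takes a point from world to camera coordinates); the wrist camera has in their place "T_tool_cam" (4x4, takes a point from camera to tool coordinates, whose origin is the TCP and whose axes are the flange's). Camera axes: x right, y down, z forward; pixel columns grow to the right and rows downward; lengths in m; the calibration is good to about 2 mm. The wrist camera is an equidistant fisheye: a pixel r from the principal point sees the ray r / f radians off the axis. A picture is of the moment at which its call begins: read the wrist's pose just before it.
- order.job_done(): hands the job in, once; it reports no verdict.
The state is a dict: "time_s": time; "joint_pos": joint angles; "joint_vel": joint speeds; "tau": joint torques, N m; "ee_pos": TCP position; "orientation": TCP orientation; "wrist_force": force on the tool from outside, world axes, zero at the start; "ft_torque": the same for the moment, N m; "grip_width": finger opening in m.
Only numpy, scipy, OpenCV 4.12 (cv2) and the standard library are available. Lean on these libraries where they do the work, as an engineer would, in place of code of your own. Each camera call takes 0.05 s, during which the arm holds its last target.

## Working session

There is one attempt and no reset: what is moved stays moved. The work goes in short steps, Python scripts to look and compute and a tool call to move; the robot and the scene stay as the last step left them, time stands still between calls to the robot, and variables do not carry over. Pictures are saved under pics/ and viewed, and the job is handed in when it is done.

Besides the shell and the picture viewer there is one more tool, called after "Call:" by a JSON object that holds its "api" and its "payload". play_rows: Moves the arm, as the interface text tells. Its arguments: {"type":"object","properties":{"dr":{"type":"array"},"travel":{"type":"array"},"jaw":{"type":"array"},"force":{"type":"number"}},"required":["dr","travel","jaw"]}

```bash
mkdir -p pics; cat > h.py <<'E'
import numpy as np, cv2
from plant import telemetry, viewer, order
from scipy.spatial.transform import Rotation as R
def grab(n,tag):
    f=viewer.grab_frame(n); cv2.imwrite(f'pics/{tag}.png',f['pixels'][:,:,::-1]); 
    np.savez(f'{tag}.npz',**{k:np.asarray(v) for k,v in f.items()}); return f
def pw(f,u,v):
    z=float(f['z_map'][v,u]); p=np.array([(u-f['cx'])*z/f['fx'],(v-f['cy'])*z/f['fy'],z,1]); return (np.linalg.inv(f['view'])@p)[:3]
def cloud(f):
    v,u=np.mgrid[0:480,0:640]; z=f['z_map']; p=np.stack([(u-f['cx'])*z/f['fx'],(v-f['cy'])*z/f['fy'],z,np.ones_like(z)],-1); P=(p@np.linalg.inv(f['view']).T)[...,:3]; P[z==0]=np.nan; return P
E
python3 - <<'E'
from h import *
s=telemetry.get_state(); print(s)
for n in ['scene','top']: f=grab(n,n+'0'); print(n,f['fx'],np.linalg.inv(f['view']).round(3))
E
```

```text
{'time_s': 0.0, 'joint_pos': array([-9.40882502e-01,  3.59383243e-01,  1.10561818e-02, -3.82677411e-04,
       -1.22412166e+00, -2.88116421e-01]), 'joint_vel': array([ 1.45379370e-03, -7.24961825e-04, -2.03733467e-04, -1.58387558e-03,
        2.35149151e-05,  8.22964113e-04]), 'tau': array([-1.64651410e-03, -5.82718956e+01,  2.93042958e+01,  6.99677020e+00,
        6.79421137e-03, -1.34868901e-04]), 'ee_pos': array([ 0.22606936, -0.63548034,  0.22561803]), 'orientation': array([-1.70003756e-01,  9.85443052e-01,  8.20383060e-04, -2.04778325e-04]), 'wrist_force': array([-0.52863584, -0.06400478, -0.14875651]), 'ft_torque': array([0.00401499, 0.01799414, 0.00375801]), 'grip_width': 0.08768422866957658}
scene 481.80612494603935 [[-0.847 -0.403  0.347  0.239]
 [-0.532  0.649 -0.544  0.678]
 [-0.006 -0.645 -0.764  0.756]
 [ 0.     0.     0.     1.   ]]
top 575.2608785467762 [[-0.024 -0.985  0.17   0.375]
 [-1.     0.021 -0.019  0.201]
 [ 0.015 -0.171 -0.985  1.17 ]
 [ 0.     0.     0.     1.   ]]
```

View pics/scene0.png

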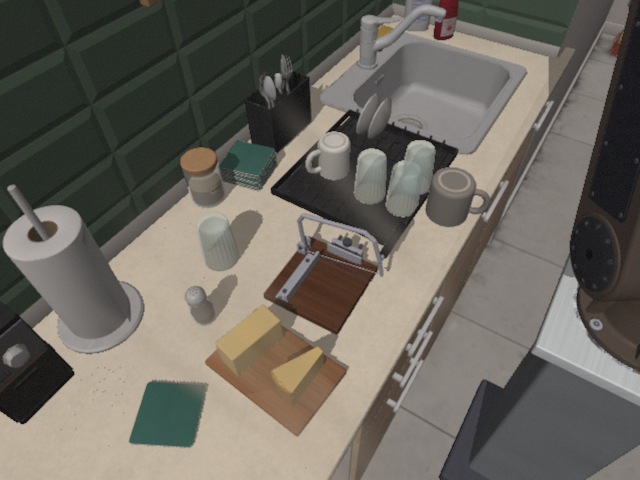

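View pics/top0.png

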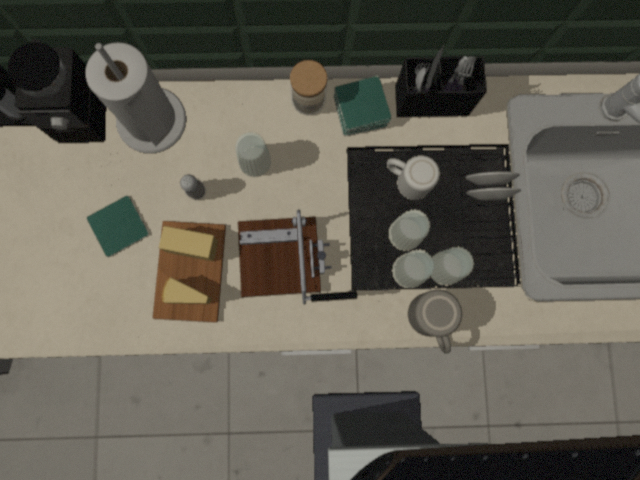

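The scene view shows the block (250,340), wedge (298,370) and slicer (325,280). The top view shows the slicer slab at x 238–320, y 218–296. The bow is down there, with its handle at (333,296), the block at (187,242), the wedge at (185,292) and the mug at (437,313). Next I'll enlarge and measure.

```bash
python3 - <<'E'
from h import *
f=dict(np.load('top0.npz')); im=f['pixels'][:,:,::-1]
c=cv2.resize(im[200:340,140:370],None,fx=3.4,fy=3.4,interpolation=cv2.INTER_CUBIC); cv2.imwrite('pics/topc.png',c)
P=cloud(f)
for u,v in [(187,242),(185,292),(239,219),(239,296),(316,218),(320,292),(330,296),(350,295),(303,290),(302,250),(268,237),(310,256),(437,313),(412,268),(409,232)]: print((u,v),P[v,u].round(4))
E
```

```text
(187, 242) [0.5506 0.4227 0.0719]
(185, 292) [nan nan nan]
(239, 219) [0.6077 0.3305 0.0011]
(239, 296) [0.4491 0.3305 0.004 ]
(316, 218) [ 0.607   0.1713 -0.0017]
(320, 292) [0.4531 0.1673 0.0084]
(330, 296) [0.4395 0.1514 0.0933]
(350, 295) [0.4405 0.114  0.0935]
(303, 290) [0.449  0.2014 0.1322]
(302, 250) [0.5219 0.2017 0.1309]
(268, 237) [0.5652 0.2698 0.0227]
(310, 256) [0.5244 0.186  0.0249]
(437, 313) [ 0.4035 -0.0478  0.0887]
(412, 268) [ 0.4869 -0.0019  0.1079]
(409, 232) [5.546e-01 3.000e-04 1.092e-01]
```

View pics/topc.png

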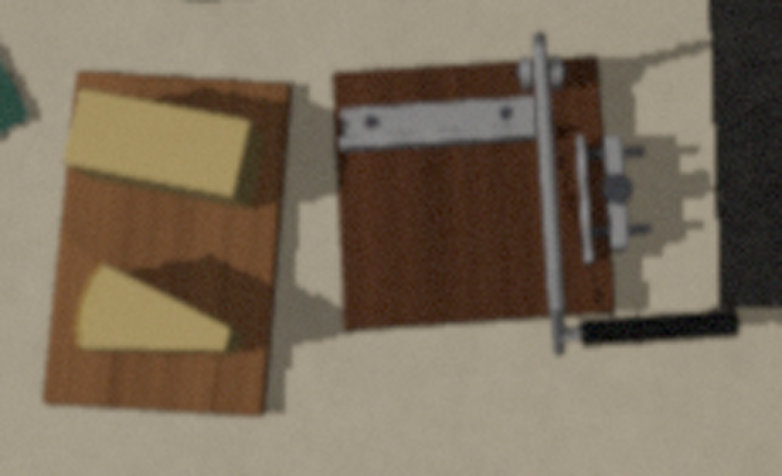

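```bash
cat >> h.py <<'E'
def onplane(f,u,v,z):
    T=np.linalg.inv(f['view']); d=T[:3,:3]@np.array([(u-f['cx'])/f['fx'],(v-f['cy'])/f['fy'],1]); o=T[:3,3]; return o+d*(z-o[2])/d[2]
E
python3 - <<'E'
from h import *
f=dict(np.load('top0.npz'))
def q(x,y,z,n): print(n,onplane(f,140+(x+.5)/3.4-.5,200+(y+.5)/3.4-.5,z)[:2].round(4))
q(335,73,.02,'slabRL');q(597,57,.02,'slabRR');q(345,328,.02,'slabFL');q(614,310,.02,'slabFR')
q(344,150,.02,'fence low L');q(534,138,.02,'fence low R'); q(340,108,.042,'fence top rearL')
q(577,136,.042,'gauge top L r');q(586,261,.042,'gauge top f')
q(584,332,.085,'handle L');q(736,324,.085,'handle R')
q(539,40,.08,'bow rear'); q(560,350,.09,'bow front')
for n,p in dict(bTL=(80,91),bTR=(250,121),bBR=(236,198),bBL=(66,160)).items(): q(*p,.072,n)
P=cloud(f)
def med(u0,u1,v0,v1):
    a=P[v0:v1,u0:u1].reshape(-1,3); a=a[~np.isnan(a[:,0])]; print(np.median(a[:,2]).round(4),a[:,2].std().round(4),len(a))
med(170,205,234,248); med(245,290,255,285); med(315,352,292,298)
g=f['z_map'];
for v in range(286,304): print(v,[round(float(P[v,u,2]),3) for u in (322,332,340,348)])
E
```

```text
slabRL [0.5996 0.3301]
slabRR [0.606  0.1733]
slabFL [0.4478 0.3246]
slabFR [0.4546 0.1671]
fence low L [0.553  0.3249]
fence low R [0.5577 0.212 ]
fence top rearL [0.5744 0.3247]
gauge top L r [0.5549 0.1867]
gauge top f [0.4817 0.1832]
handle L [0.4384 0.1859]
handle R [0.4408 0.1018]
bow rear [0.6045 0.2075]
bow front [0.4286 0.1994]
bTL [0.5821 0.4689]
bTR [0.5627 0.3725]
bBR [0.5189 0.3801]
bBL [0.5426 0.476 ]
0.0717 0.0021 488
0.0195 0.0022 1345
0.0911 0.0297 221
286 [0.001, -0.002, -0.002, 0.004]
287 [-0.0, -0.003, -0.003, 0.001]
288 [0.002, 0.0, -0.0, -0.003]
289 [-0.003, -0.001, 0.001, -0.004]
290 [-0.001, 0.001, -0.0, -0.002]
291 [-0.002, 0.001, -0.002, 0.003]
292 [-0.002, -0.002, 0.087, 0.09]
293 [0.088, 0.089, nan, 0.09]
294 [0.086, 0.091, 0.087, 0.089]
295 [0.092, 0.09, 0.093, 0.094]
296 [0.092, 0.093, 0.093, 0.091]
297 [0.092, 0.096, 0.091, 0.093]
298 [0.092, 0.095, 0.093, 0.092]
299 [0.09, 0.09, 0.09, 0.09]
300 [0.091, 0.086, 0.087, -0.001]
301 [0.09, -0.0, 0.001, -0.002]
302 [-0.006, -0.005, -0.005, -0.0]
303 [0.0, 0.003, -0.004, -0.003]
```

```bash
cat >> h.py <<'E'
def pose():
    s=telemetry.get_state(); return np.array(s['ee_pos']),R.from_quat(s['orientation'])
TH=0.040; O=np.array([.510,.248,0]); RS=R.from_euler('z',TH)
def down(yaw): # world angle of tool y, tool z down
    y=np.array([np.cos(yaw),np.sin(yaw),0]);z=np.array([0,0,-1.]);return R.from_matrix(np.stack([np.cross(y,z),y,z],1))
def plan(start,wps,prt=True):
    """wps: list of (p,Rot,n). rounded rows, error fed forward"""
    p,r=start; rows=[]
    for (tp,tr,n) in wps:
        p0,r0=p,r; rv=(r0.inv()*tr).as_rotvec()
        for i in range(1,n+1):
            gp=p0+(tp-p0)*i/n; gr=r0*R.from_rotvec(rv*i/n)
            t=np.round(r.inv().apply(gp-p)*100,1); d=np.round(np.degrees((r.inv()*gr).as_rotvec()),1)
            rows.append((d,t)); p=p+r.apply(t/100); r=r*R.from_rotvec(np.radians(d))
    for k in range(0,len(rows),12):
        c=rows[k:k+12]; print('dr',[ (x[0]+0).tolist() for x in c]); print('travel',[(x[1]+0).tolist() for x in c])
    print('end',p.round(4)); return p,r
E
python3 - <<'E'
from h import *
D=down(np.pi+TH)
s=pose(); r0=s[1]; rm=r0*R.from_rotvec((r0.inv()*D).as_rotvec()*.5)
plan(s,[(np.array([.40,-.22,.227]),rm,12),(np.array([.440,.138,.17]),D,12)])
E
```

```text
dr [[0.0, 0.0, -3.0], [0.0, 0.0, -3.1], [0.0, 0.0, -3.0], [0.0, 0.0, -3.0], [0.0, 0.0, -3.0], [0.0, 0.0, -3.1], [0.0, 0.0, -3.0], [0.0, 0.0, -3.0], [0.0, 0.0, -3.1], [0.0, 0.0, -3.0], [0.0, 0.0, -3.0], [0.0, 0.0, -3.1]]
travel [[-2.5, 2.8, 0.0], [-2.7, 2.6, 0.0], [-2.8, 2.5, 0.0], [-2.9, 2.4, 0.0], [-3.1, 2.1, 0.0], [-3.1, 2.1, 0.0], [-3.3, 1.8, 0.0], [-3.4, 1.7, -0.1], [-3.4, 1.5, 0.0], [-3.5, 1.3, 0.0], [-3.6, 1.1, 0.0], [-3.6, 0.9, 0.0]]
dr [[0.0, 0.0, -3.0], [0.0, 0.0, -3.1], [0.0, 0.0, -3.0], [0.0, 0.0, -3.0], [0.0, 0.0, -3.0], [0.0, 0.0, -3.1], [0.0, 0.0, -3.0], [0.0, 0.0, -3.0], [0.0, 0.1, -3.0], [0.0, 0.0, -3.1], [0.0, 0.0, -3.0], [0.0, 0.0, -3.0]]
travel [[-2.7, 1.4, 0.5], [-2.7, 1.3, 0.5], [-2.8, 1.1, 0.4], [-2.8, 0.9, 0.5], [-2.9, 0.8, 0.5], [-3.0, 0.7, 0.5], [-2.9, 0.5, 0.5], [-3.0, 0.3, 0.4], [-3.0, 0.2, 0.5], [-3.0, 0.0, 0.5], [-3.0, -0.1, 0.5], [-3.0, -0.3, 0.4]]
end [0.4397 0.1377 0.1705]
```

Call:
{"api": "play_rows", "payload": {"dr": [[0, 0, -3.0], [0, 0, -3.1], [0, 0, -3.0], [0, 0, -3.0], [0, 0, -3.0], [0, 0, -3.1], [0, 0, -3.0], [0, 0, -3.0], [0, 0, -3.1], [0, 0, -3.0], [0, 0, -3.0], [0, 0, -3.1]], "travel": [[-2.5, 2.8, 0], [-2.7, 2.6, 0], [-2.8, 2.5, 0], [-2.9, 2.4, 0], [-3.1, 2.1, 0], [-3.1, 2.1, 0], [-3.3, 1.8, 0], [-3.4, 1.7, -0.1], [-3.4, 1.5, 0], [-3.5, 1.3, 0], [-3.6, 1.1, 0], [-3.6, 0.9, 0]], "jaw": [0, 0, 0, 0, 0, 0, 0, 0, 0, 0, 0, 0], "force": 10}}

```text
time_s: 1.1
ee_pos: [0.4002, -0.2192, 0.2276]
orientation: [-0.47, 0.882, 0.0, 0.0]
wrist_force: [0.6, 0.3, 0.8]
grip_width: 0.0875
```

Call:
{"api": "play_rows", "payload": {"dr": [[0, 0, -3.0], [0, 0, -3.1], [0, 0, -3.0], [0, 0, -3.0], [0, 0, -3.0], [0, 0, -3.1], [0, 0, -3.0], [0, 0, -3.0], [0, 0, -3.0], [0, 0, -3.1], [0, 0, -3.0], [0, 0, -3.0]], "travel": [[-2.7, 1.4, 0.5], [-2.7, 1.3, 0.5], [-2.8, 1.1, 0.4], [-2.8, 0.9, 0.5], [-2.9, 0.8, 0.5], [-3.0, 0.7, 0.5], [-2.9, 0.5, 0.5], [-3.0, 0.3, 0.4], [-3.0, 0.2, 0.5], [-3.0, 0, 0.5], [-3.0, -0.1, 0.5], [-3.0, -0.3, 0.4]], "jaw": [0, 0, 0, 0, 0, 0, 0, 0, 0, 0, 0, 0]}}

```text
time_s: 2.1
ee_pos: [0.4393, 0.1387, 0.1701]
orientation: [0.722, -0.692, -0.0, 0.0]
wrist_force: [0.4, -0.3, -0.1]
grip_width: 0.0879
```

```bash
python3 - <<'E'
from h import *
s=telemetry.get_state(); print(s['time_s'],s['joint_pos'].round(3),s['ee_pos'].round(4),s['wrist_force'].round(2)); print(pose()[1].as_matrix().round(4))
f=grab('wrist','w1'); print(f['fx'],f['cx'],f['cy'],f['T_tool_cam'].round(3)); grab('top','top1')
E
```

```text
2.1 [ 0.735  0.049 -0.524 -0.    -0.998 -0.692] [0.4393 0.1387 0.1701] [ 0.39 -0.28 -0.06]
[[ 4.260e-02 -9.991e-01 -3.000e-04]
 [-9.991e-01 -4.260e-02 -1.000e-04]
 [ 0.000e+00  3.000e-04 -1.000e+00]]
371.64829954431775 322.2700935203228 241.27959383785193 [[ 0.001 -0.965 -0.262  0.072]
 [ 1.     0.001 -0.     0.   ]
 [ 0.    -0.262  0.965 -0.158]
 [ 0.     0.     0.     1.   ]]
```

View pics/w1.png

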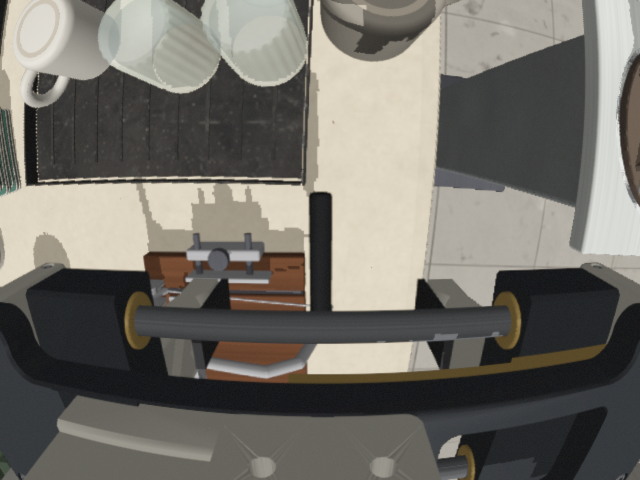

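The wrist view shows the handle at column 320, midway between the open fingers at about 210 and 430. I'll lower by 10.4 cm and close lightly.

Call:
{"api": "play_rows", "payload": {"dr": [[0, 0, 0], [0, 0, 0], [0, 0, 0], [0, 0, 0], [0, 0, 0], [0, 0, 0], [0, 0, 0], [0, 0, 0], [0, 0, 0], [0, 0, 0], [0, 0, 0], [0, 0, 0]], "travel": [[0, 0, 2.2], [0, 0, 2.5], [0, 0, 2.5], [0, 0, 2], [0, 0, 1.2], [0, 0, 0], [0, 0, 0], [0, 0, 0], [0, 0, 0], [0, 0, 0], [0, 0, 0], [0, 0, 0]], "jaw": [0, 0, 0, 0, 0, 0, 1, 1, 1, 1, 1, 1], "force": 10}}

```text
time_s: 3.2
ee_pos: [0.44, 0.1375, 0.0671]
orientation: [0.721, -0.693, 0.0, -0.001]
wrist_force: [-0.0, -0.5, -0.1]
grip_width: 0.0533
```

```bash
python3 - <<'E'
from h import *
f=grab('scene','s2'); s=telemetry.get_state(); print(s['ee_pos'],s['wrist_force'],s['grip_width'])
cv2.imwrite('pics/s2c.png',cv2.resize(f['pixels'][150:350,200:460,::-1],None,fx=3,fy=3))
E
```

```text
[0.4399646  0.13745309 0.06695785] [0.27870197 0.39289187 0.09519798] 0.049416480917646874
```

View pics/s2c.png

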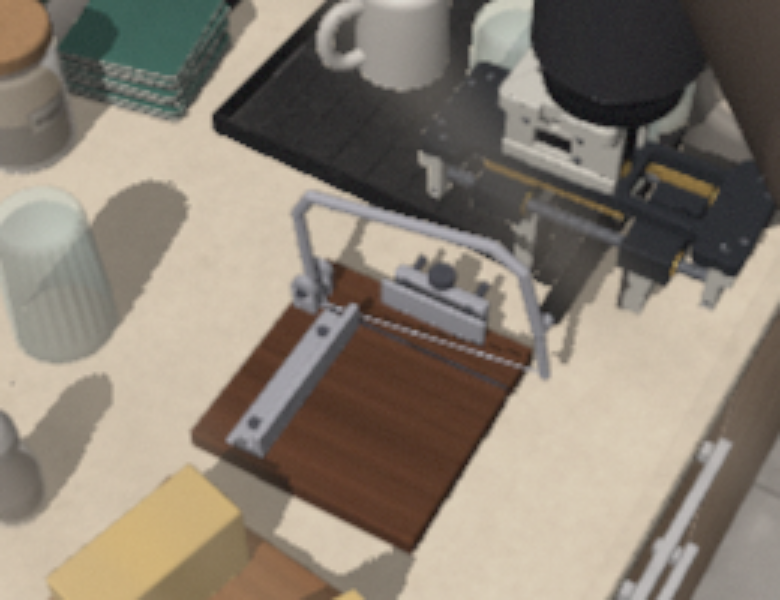

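The crop shows the bow still low, the handle bar in front of the gauge end, and the gripper around it still closing.

Call:
{"api": "play_rows", "payload": {"dr": [[0, 0, 0], [0, 0, 0], [0, 0, 0], [0, 0, 0], [0, 0, 0], [0, 0, 0], [0, 0, 0], [0, 0, 0]], "travel": [[0, 0, 0], [0, 0, 0], [0, 0, 0], [0, 0, 0], [0, 0, 0], [0, 0, 0], [0, 0, 0], [0, 0, 0]], "jaw": [1, 1, 1, 1, 1, 1, 1, 1]}}

```text
time_s: 3.92
ee_pos: [0.4409, 0.1375, 0.0668]
orientation: [0.721, -0.693, 0.0, -0.001]
wrist_force: [5.4, -1.7, -2.8]
grip_width: 0.0156
```

```bash
python3 - <<'E'
from h import *
p,r=pose(); D=down(np.pi+TH); w=[]
h0=.278
for k in range(1,25):
    a=h0+(1.85-h0)*k/24
    d=np.array([-.1638*(np.cos(a)-np.cos(h0)),0,.1638*(np.sin(a)-np.sin(h0))])
    w.append((p+RS.apply(d),r,1))
plan((p,r),w)
E
```

```text
dr [[0.0, 0.0, 0.0], [0.0, 0.0, 0.0], [0.0, 0.0, 0.0], [0.0, 0.0, 0.0], [0.0, 0.0, 0.0], [0.0, 0.0, 0.0], [0.0, 0.0, 0.0], [0.0, 0.0, 0.0], [0.0, 0.0, 0.0], [0.0, 0.0, 0.0], [0.0, 0.0, 0.0], [0.0, 0.0, 0.0]]
travel [[0.0, -0.3, -1.0], [0.0, -0.4, -1.0], [0.0, -0.5, -1.0], [0.0, -0.5, -0.9], [0.0, -0.6, -0.9], [0.0, -0.6, -0.9], [0.0, -0.7, -0.8], [0.0, -0.8, -0.8], [0.0, -0.8, -0.7], [0.0, -0.8, -0.7], [0.0, -0.9, -0.6], [0.0, -0.9, -0.5]]
dr [[0.0, 0.0, 0.0], [0.0, 0.0, 0.0], [0.0, 0.0, 0.0], [0.0, 0.0, 0.0], [0.0, 0.0, 0.0], [0.0, 0.0, 0.0], [0.0, 0.0, 0.0], [0.0, 0.0, 0.0], [0.0, 0.0, 0.0], [0.0, 0.0, 0.0], [0.0, 0.0, 0.0], [0.0, 0.0, 0.0]]
travel [[0.0, -1.0, -0.5], [0.0, -1.0, -0.4], [0.0, -1.0, -0.4], [0.0, -1.0, -0.3], [0.0, -1.0, -0.2], [0.0, -1.1, -0.2], [0.0, -1.1, 0.0], [0.0, -1.1, -0.1], [0.0, -1.0, 0.1], [0.0, -1.1, 0.1], [0.0, -1.0, 0.2], [0.0, -1.1, 0.3]]
end [0.6435 0.1457 0.1791]
```

Call:
{"api": "play_rows", "payload": {"dr": [[0, 0, 0], [0, 0, 0], [0, 0, 0], [0, 0, 0], [0, 0, 0], [0, 0, 0], [0, 0, 0], [0, 0, 0], [0, 0, 0], [0, 0, 0], [0, 0, 0], [0, 0, 0]], "travel": [[0, -0.3, -1.0], [0, -0.4, -1.0], [0, -0.5, -1.0], [0, -0.5, -0.9], [0, -0.6, -0.9], [0, -0.6, -0.9], [0, -0.7, -0.8], [0, -0.8, -0.8], [0, -0.8, -0.7], [0, -0.8, -0.7], [0, -0.9, -0.6], [0, -0.9, -0.5]], "jaw": [1, 1, 1, 1, 1, 1, 1, 1, 1, 1, 1, 1]}}

```text
time_s: 4.92
ee_pos: [0.5168, 0.1401, 0.1659]
orientation: [0.721, -0.693, -0.001, 0.001]
wrist_force: [-10.5, 2.2, 10.8]
grip_width: 0.0157
```

```bash
python3 - <<'E'
from h import *
f=grab('scene','s3'); s=telemetry.get_state(); print(s['ee_pos'],s['wrist_force'],s['grip_width'])
cv2.imwrite('pics/s3c.png',cv2.resize(f['pixels'][150:350,200:460,::-1],None,fx=3,fy=3))
E
```

```text
[0.5189626  0.14033052 0.16689568] [-6.46551234 -0.87742455 13.61151174] 0.015695790194952694
```

View pics/s3c.png

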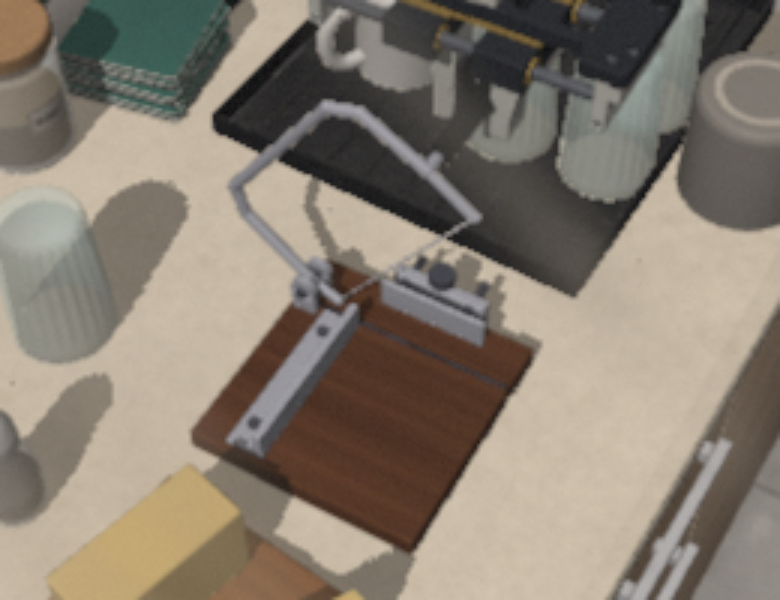

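The bow (frame apex at crop (330,105)) is following the gripper, and forces are small. I'll continue the arc.

Call:
{"api": "play_rows", "payload": {"dr": [[0, 0, 0], [0, 0, 0], [0, 0, 0], [0, 0, 0], [0, 0, 0], [0, 0, 0], [0, 0, 0], [0, 0, 0], [0, 0, 0], [0, 0, 0], [0, 0, 0], [0, 0, 0]], "travel": [[0, -1.0, -0.6], [0, -1.0, -0.5], [0, -1.0, -0.4], [0, -1.0, -0.3], [0, -1.0, -0.3], [0, -1.1, -0.2], [0, -1.1, 0], [0, -1.1, -0.1], [0, -1.0, 0.1], [0, -1.1, 0.1], [0, -1.0, 0.2], [0, -1.1, 0.3]], "jaw": [1, 1, 1, 1, 1, 1, 1, 1, 1, 1, 1, 1]}}

```text
time_s: 5.97
ee_pos: [0.6435, 0.1453, 0.1812]
orientation: [0.721, -0.693, -0.0, 0.0]
wrist_force: [-2.5, -0.4, 1.6]
grip_width: 0.0158
```

```bash
python3 - <<'E'
from h import *
f=grab('scene','s4'); s=telemetry.get_state(); print(s['ee_pos'],s['wrist_force'],s['grip_width'])
cv2.imwrite('pics/s4c.png',cv2.resize(f['pixels'][150:350,200:460,::-1],None,fx=3,fy=3))
E
```

```text
[0.64548186 0.14538791 0.18048935] [ 3.47399267 -1.1726118   2.01137808] 0.015600166008660007
```

View pics/s4c.png

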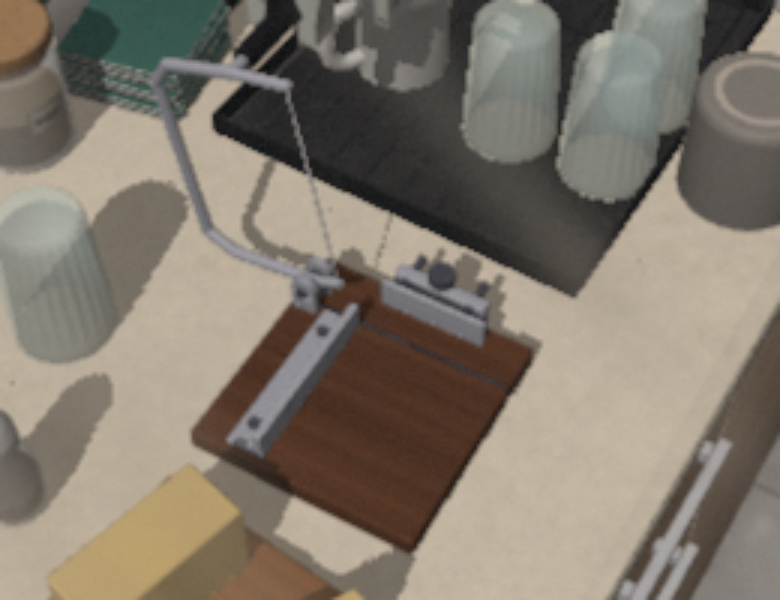

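The bow stands upright, leaning slightly back, with the wire from crop (330,260) to (290,90). I'll nudge it a little further back, release and rise.

Call:
{"api": "play_rows", "payload": {"dr": [[0, 0, 0], [0, 0, 0], [0, 0, 0], [0, 0, 0], [0, 0, 0], [0, 0, 0], [0, 0, 0], [0, 0, 0], [0, 0, 0], [0, 0, 0], [0, 0, 0], [0, 0, 0]], "travel": [[0, -0.5, 0.2], [0, -0.5, 0.2], [0, 0, 0], [0, 0, 0], [0, 0, 0], [0, 0, 0], [0, 0, 0], [0, 0, 0], [0, 0, -1.0], [0, 0, -2.5], [0, 0, -2.5], [0, 0, -1.5]], "jaw": [1, 1, 1, 0.3, 0.3, 0.3, 0.3, 0.3, 0.3, 0.3, 0.3, 0.3]}}

```text
time_s: 7.02
ee_pos: [0.6535, 0.146, 0.2563]
orientation: [0.721, -0.693, 0.001, -0.001]
wrist_force: [-0.2, 0.6, 0.6]
grip_width: 0.0606
```

```bash
python3 - <<'E'
from h import *
f=grab('scene','s5'); s=telemetry.get_state(); print(s['time_s'],s['ee_pos'],s['wrist_force'],s['grip_width'])
cv2.imwrite('pics/s5c.png',cv2.resize(f['pixels'][150:350,200:460,::-1],None,fx=3,fy=3))
f=grab('top','t5'); cv2.imwrite('pics/t5c.png',cv2.resize(f['pixels'][130:330,140:400,::-1],None,fx=3,fy=3))
E
```

```text
7.0667 [0.65457207 0.14614453 0.25921414] [0.74642459 1.05079664 1.95583271] 0.06121074596621968
```

View pics/s5c.png

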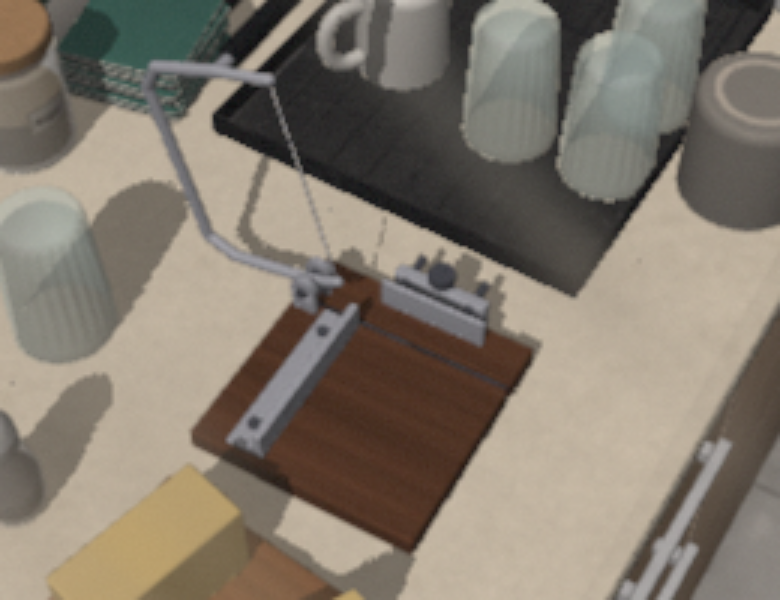

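View pics/t5c.png

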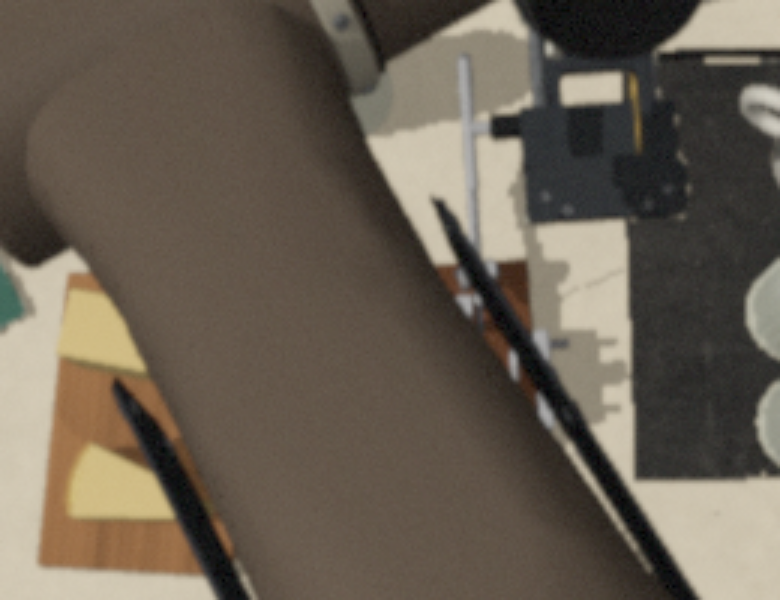

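The bow now leans back, with the wire tip at crop (272,80), and the gripper is free of it. Next I'll refine the block and wedge poses from the first top image.

```bash
python3 - <<'E'
from h import *
f=dict(np.load('top0.npz')); im=f['pixels'][:,:,::-1].copy(); P=cloud(f)
hsv=cv2.cvtColor(im,cv2.COLOR_BGR2HSV)
print(hsv[242,187],hsv[292,185],hsv[270,187],hsv[210,225])
m=((hsv[...,0]>18)&(hsv[...,0]<30)&(hsv[...,1]>95)&(hsv[...,2]>140)).astype(np.uint8)
m[:215]=0;m[320:]=0;m[:,:150]=0;m[:,230:]=0
n,l,st,c=cv2.connectedComponentsWithStats(m); print(st[1:])
for i in range(1,n):
    if st[i][4]<200: continue
    v,u=np.nonzero(l==i); zt=.072 if c[i][1]<265 else .062
    X=np.array([onplane(f,a,b,zt)[:2] for a,b in zip(u,v)],np.float32)
    print(cv2.minAreaRect(X*1000), (X.mean(0)*1000).round(1), X.min(0),X.max(0)); 
    print(cv2.approxPolyDP(cv2.convexHull(X*1000),6,True).reshape(-1,2).round(0).tolist())
    k=cv2.resize(m[210:310,150:230]*255,None,fx=4,fy=4,interpolation=0); cv2.imwrite('pics/mask.png',k)
E
```

```text
[ 21 105 163] [ 21 103 164] [ 13 145 109] [ 21  43 160]
[[ 160  227   53   30 1086]
 [ 162  278   45   25  686]]
((552.0436401367188, 426.03057861328125), (97.03836822509766, 42.12367248535156), 77.37055969238281) [552.1 425.7] [0.5226015 0.3747142] [0.58097005 0.47436064]
[[581.0, 469.0], [542.0, 474.0], [523.0, 384.0], [561.0, 377.0]]
((445.4635314941406, 431.6213684082031), (83.1623306274414, 43.649253845214844), 62.486019134521484) [453.5 434.9] [0.43555868 0.38705495] [0.48292437 0.47090197]
[[466.0, 467.0], [439.0, 467.0], [441.0, 387.0], [483.0, 456.0]]
```

View pics/mask.png

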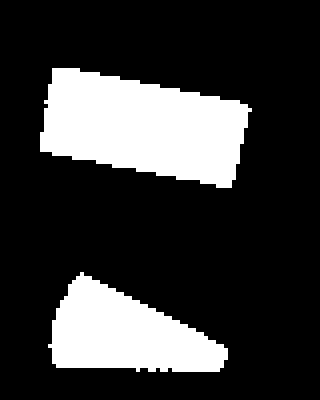

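```bash
python3 - <<'E'
from h import *
s=pose(); D=down(np.pi-.220); r0=s[1]; rm=r0*R.from_rotvec((r0.inv()*D).as_rotvec()*.5)
plan(s,[(np.array([.60,.30,.28]),rm,6),(np.array([.556,.4426,.22]),D,6)])
E
```

```text
dr [[0.0, 0.0, 1.2], [-0.1, 0.0, 1.3], [0.0, 0.0, 1.2], [0.0, 0.1, 1.3], [0.0, 0.0, 1.2], [-0.1, 0.0, 1.3], [0.0, 0.0, 1.2], [0.0, 0.0, 1.3], [-0.1, 0.0, 1.2], [0.0, 0.0, 1.2], [0.0, 0.0, 1.3], [0.0, 0.1, 1.2]]
travel [[-2.6, 0.8, -0.4], [-2.6, 0.8, -0.4], [-2.5, 1.0, -0.3], [-2.6, 0.9, -0.4], [-2.5, 1.0, -0.4], [-2.5, 1.1, -0.4], [-2.3, 1.0, 1.0], [-2.3, 0.9, 1.0], [-2.2, 1.1, 1.0], [-2.3, 1.1, 1.0], [-2.2, 1.1, 1.0], [-2.1, 1.2, 1.0]]
end [0.5562 0.4421 0.2203]
```

Call:
{"api": "play_rows", "payload": {"dr": [[0, 0, 1.2], [-0.1, 0, 1.3], [0, 0, 1.2], [0, 0.1, 1.3], [0, 0, 1.2], [-0.1, 0, 1.3], [0, 0, 1.2], [0, 0, 1.3], [-0.1, 0, 1.2], [0, 0, 1.2], [0, 0, 1.3], [0, 0.1, 1.2]], "travel": [[-2.6, 0.8, -0.4], [-2.6, 0.8, -0.4], [-2.5, 1.0, -0.3], [-2.6, 0.9, -0.4], [-2.5, 1.0, -0.4], [-2.5, 1.1, -0.4], [-2.3, 1.0, 1.0], [-2.3, 0.9, 1.0], [-2.2, 1.1, 1.0], [-2.3, 1.1, 1.0], [-2.2, 1.1, 1.0], [-2.1, 1.2, 1.0]], "jaw": [0.25, 0.25, 0.25, 0.25, 0.25, 0.25, 0.25, 0.25, 0.25, 0.25, 0.25, 0.25]}}

```text
time_s: 8.12
ee_pos: [0.5538, 0.4427, 0.215]
orientation: [-0.625, 0.781, 0.001, -0.003]
wrist_force: [0.2, -0.7, 0.3]
grip_width: 0.0661
```

```bash
python3 - <<'E'
from h import *
s=telemetry.get_state(); print(s['ee_pos'],s['grip_width']); f=grab('wrist','w6')
D=down(np.pi-.220); p=pose(); plan(p,[(np.array([.556,.4426,.22]),D,1)]); 
# project expected block top corners to wrist image
p,r=pose(); T=f['T_tool_cam']; im=f['pixels'][:,:,::-1].copy()
RB=R.from_euler('z',-.220)
for sx,sy in [(1,1),(1,-1),(-1,-1),(-1,1)]:
    w=np.array([.552,.425,.072])+RB.apply([sx*.0225,sy*.05,0]); c=np.linalg.inv(T)@np.r_[r.inv().apply(w-p),1]
    th=np.arctan2(np.hypot(c[0],c[1]),c[2]); ph=np.arctan2(c[1],c[0]); u=f['cx']+f['fx']*th*np.cos(ph); v=f['cy']+f['fx']*th*np.sin(ph); print(sx,sy,u.round(),v.round()); cv2.circle(im,(int(u),int(v)),3,(0,0,255),-1)
cv2.imwrite('pics/w6b.png',im)
E
```

```text
[0.55378434 0.44266598 0.21504964] 0.0661079350657919
dr [[0.4, -0.4, 0.0]]
travel [[0.2, -0.5, -0.8]]
end [0.5562 0.4428 0.22  ]
1 1 289.0 266.0
1 -1 287.0 146.0
-1 -1 344.0 146.0
-1 1 342.0 266.0
```

View pics/w6b.png

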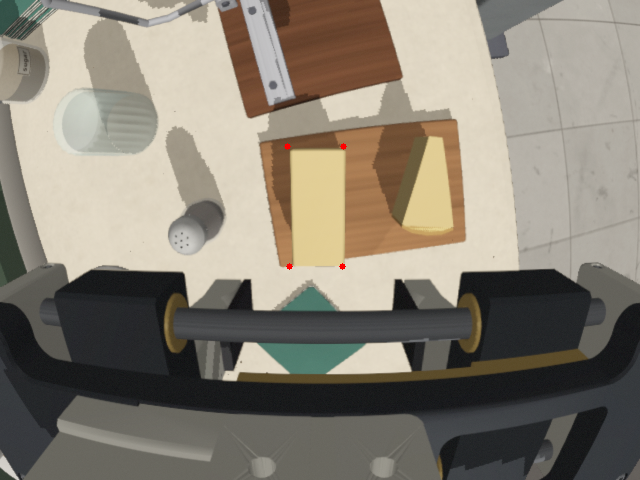

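```bash
python3 - <<'E'
from h import *
D=down(np.pi-.220); s=pose(); print(s[0],s[1].as_matrix()[:,2].round(4)); st=telemetry.get_state(); print(st['joint_vel'].round(4))
E
```

```text
[0.55172365 0.44583976 0.21198074] [-0.0084 -0.0046 -1.    ]
[-0.0326 -0.0109 -0.0295 -0.0117 -0.03    0.1082]
```

Call:
{"api": "play_rows", "payload": {"dr": [[0, 0, 0], [0, 0, 0], [0, 0, 0], [0, 0, 0]], "travel": [[0, 0, 0], [0, 0, 0], [0, 0, 0], [0, 0, 0]], "jaw": [0.25, 0.25, 0.25, 0.25]}}

```text
time_s: 8.5
ee_pos: [0.555, 0.4409, 0.2163]
orientation: [-0.625, 0.781, 0.001, -0.003]
wrist_force: [0.2, -1.1, 0.0]
grip_width: 0.0658
```

```bash
python3 - <<'E'
from h import *
D=down(np.pi-.220); s=pose(); print(s[0],s[1].as_matrix()[:,1:].round(4)); plan(s,[(np.array([.556,.4426,.039]),D,8)])
E
```

```text
[0.55499149 0.44088149 0.21630936] [[-0.9757 -0.005 ]
 [ 0.2191 -0.0024]
 [ 0.0044 -1.    ]]
dr [[0.0, 0.0, 0.0], [0.1, 0.0, 0.0], [0.0, -0.1, 0.0], [0.0, 0.0, 0.0], [0.1, 0.0, 0.0], [0.0, 0.0, 0.0], [0.0, -0.1, 0.0], [0.1, 0.0, -0.1]]
travel [[0.0, 0.0, 2.2], [-0.1, 0.0, 2.2], [0.0, 0.0, 2.2], [0.0, -0.1, 2.3], [0.0, 0.0, 2.2], [-0.1, 0.0, 2.2], [0.0, 0.0, 2.2], [0.0, 0.0, 2.2]]
end [0.5559 0.4423 0.0393]
```

Expected block corners fall on the seen ones within about 2 px: (289,266) (287,146) (344,146) (342,266). I'll descend.

Call:
{"api": "play_rows", "payload": {"dr": [[0, 0, 0], [0.1, 0, 0], [0, -0.1, 0], [0, 0, 0], [0.1, 0, 0], [0, 0, 0], [0, -0.1, 0], [0, 0, 0], [0, 0, 0], [0, 0, 0], [0, 0, 0], [0, 0, 0]], "travel": [[0, 0, 2.2], [-0.1, 0, 2.2], [0, 0, 2.2], [0, -0.1, 2.3], [0, 0, 2.2], [-0.1, 0, 2.2], [0, 0, 1.8], [0, 0, 1.3], [0, 0, 0.8], [0, 0, 0.2], [0, 0, 0], [0, 0, 0]], "jaw": [0.25, 0.25, 0.25, 0.25, 0.25, 0.25, 0.25, 0.25, 0.25, 0.25, 0.25, 0.25]}}

```text
time_s: 9.5
ee_pos: [0.5559, 0.4434, 0.0427]
orientation: [-0.625, 0.781, 0.0, 0.0]
wrist_force: [-0.3, 1.4, 0.4]
grip_width: 0.0657
```

Call:
{"api": "play_rows", "payload": {"dr": [[0, 0, 0], [0, 0, 0], [0, 0, 0], [0, 0, 0], [0, 0, 0], [0, 0, 0], [0, 0, 0], [0, 0, 0], [0, 0, 0], [0, 0, 0]], "travel": [[0, 0, 0.3], [0, 0, 0], [0, 0, 0], [0, 0, 0], [0, 0, 0], [0, 0, 0], [0, 0, 0], [0, 0, 0], [0, 0, 0], [0, 0, 0]], "jaw": [0.25, 0.25, 1, 1, 1, 1, 1, 1, 1, 1], "force": 35}}

```text
time_s: 10.33
ee_pos: [0.5555, 0.4431, 0.0388]
orientation: [-0.625, 0.78, 0.0, -0.0]
wrist_force: [0.6, -0.4, 2.0]
grip_width: 0.045
```

```bash
python3 - <<'E'
from h import *
s=telemetry.get_state(); print(s['time_s'],s['ee_pos'].round(4),s['grip_width'],s['wrist_force'].round(1)); f=grab('wrist','w7')
E
```

```text
10.3333 [0.5555 0.4431 0.0388] 0.044989089815809985 [ 0.6 -0.4  2. ]
```

View pics/w7.png

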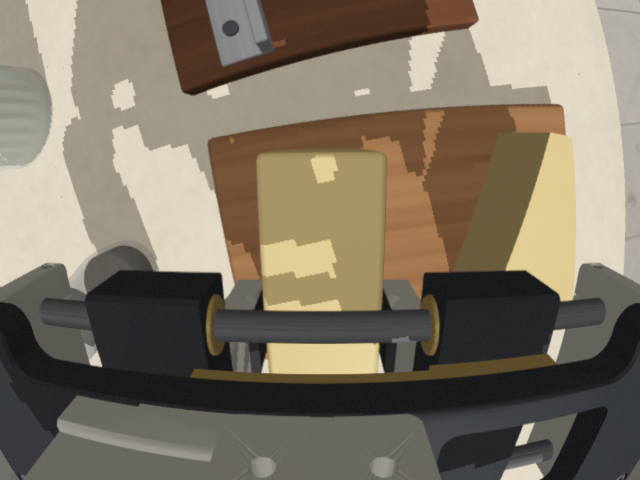

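The block is gripped at 45 mm width, with its long side square to the fingers and its right end at (257–385,152). Next I'll lift it and carry it to hover over the slab.

```bash
python3 - <<'E'
from h import *
s=pose(); D=down(np.pi+TH); g=O+RS.apply([.0115,.022,0]); print(g)
plan(s,[(s[0]+[0,0,.08],s[1],5),(np.array([g[0],g[1],.12]),D,10),(np.array([g[0],g[1],.085]),D,3)])
E
```

```text
[0.52061104 0.27044228 0.        ]
dr [[0.0, 0.0, 0.0], [0.0, 0.0, 0.0], [0.0, 0.0, 0.0], [0.0, 0.0, 0.0], [0.0, 0.0, 0.0], [0.0, 0.0, -1.5], [0.0, 0.0, -1.5], [0.0, 0.0, -1.5], [0.0, 0.0, -1.5], [0.0, 0.0, -1.5], [0.0, 0.0, -1.4], [0.0, 0.0, -1.5]]
travel [[0.0, 0.0, -1.6], [0.0, 0.0, -1.6], [0.0, 0.0, -1.6], [0.0, 0.0, -1.6], [0.0, 0.0, -1.6], [1.8, 0.0, 0.0], [1.7, 0.0, 0.0], [1.8, 0.0, 0.0], [1.7, 0.1, 0.0], [1.8, 0.2, -0.1], [1.7, 0.2, 0.0], [1.8, 0.2, 0.0]]
dr [[0.0, 0.0, -1.5], [0.1, 0.0, -1.5], [0.0, 0.0, -1.5], [0.0, 0.0, 0.0], [0.0, 0.0, 0.0], [0.0, 0.0, 0.0]]
travel [[1.7, 0.3, 0.0], [1.8, 0.3, 0.0], [1.7, 0.4, 0.0], [0.0, 0.0, 1.2], [0.0, 0.0, 1.1], [0.0, 0.0, 1.2]]
end [0.5206 0.2703 0.0848]
```

Call:
{"api": "play_rows", "payload": {"dr": [[0, 0, 0], [0, 0, 0], [0, 0, 0], [0, 0, 0], [0, 0, 0], [0, 0, -1.5], [0, 0, -1.5], [0, 0, -1.5], [0, 0, -1.5], [0, 0, -1.5], [0, 0, -1.4], [0, 0, -1.5]], "travel": [[0, 0, -1.6], [0, 0, -1.6], [0, 0, -1.6], [0, 0, -1.6], [0, 0, -1.6], [1.8, 0, 0], [1.7, 0, 0], [1.8, 0, 0], [1.7, 0.1, 0], [1.8, 0.2, -0.1], [1.7, 0.2, 0], [1.8, 0.2, 0]], "jaw": [1, 1, 1, 1, 1, 1, 1, 1, 1, 1, 1, 1]}}

```text
time_s: 11.38
ee_pos: [0.5301, 0.3209, 0.1187]
orientation: [-0.694, 0.72, 0.001, -0.002]
wrist_force: [0.5, 0.9, -2.7]
grip_width: 0.0446
```

Call:
{"api": "play_rows", "payload": {"dr": [[0, 0, -1.5], [0, 0, -1.5], [0, 0, -1.5], [0, 0, 0], [0, 0, 0], [0, 0, 0], [0, 0, 0], [0, 0, 0], [0, 0, 0]], "travel": [[1.7, 0.3, 0], [1.8, 0.3, 0], [1.7, 0.4, 0], [0, 0, 1.2], [0, 0, 1.1], [0, 0, 1.2], [0, 0, 0], [0, 0, 0], [0, 0, 0]], "jaw": [1, 1, 1, 1, 1, 1, 1, 1, 1]}}

```text
time_s: 12.13
ee_pos: [0.5205, 0.2705, 0.0845]
orientation: [0.721, -0.693, -0.0, 0.001]
wrist_force: [0.1, 0.1, -2.5]
grip_width: 0.0446
```

```bash
python3 - <<'E'
from h import *
s=telemetry.get_state(); print(s['time_s'],s['ee_pos'].round(4),s['grip_width'],s['wrist_force'].round(1),pose()[1].as_matrix().round(4)); f=grab('wrist','w8');  f=grab('scene','s8')
cv2.imwrite('pics/s8c.png',cv2.resize(f['pixels'][150:350,200:460,::-1],None,fx=3,fy=3))
E
```

```text
12.1333 [0.5205 0.2705 0.0845] 0.04459268569010278 [ 0.1  0.1 -2.5] [[ 4.020e-02 -9.992e-01 -1.800e-03]
 [-9.992e-01 -4.020e-02 -9.000e-04]
 [ 8.000e-04  1.800e-03 -1.000e+00]]
```

View pics/w8.png

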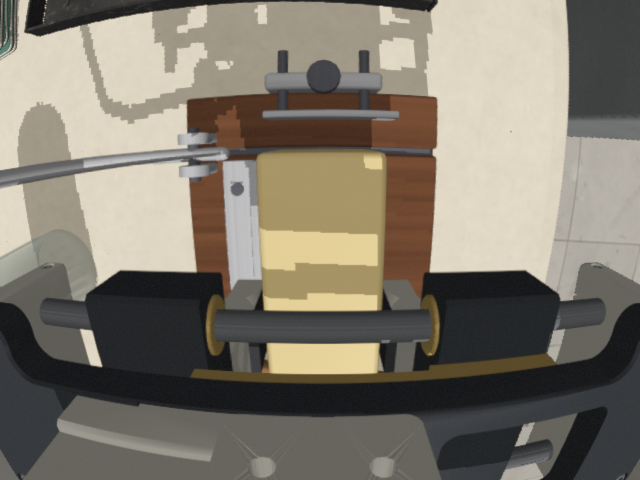

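View pics/s8c.png

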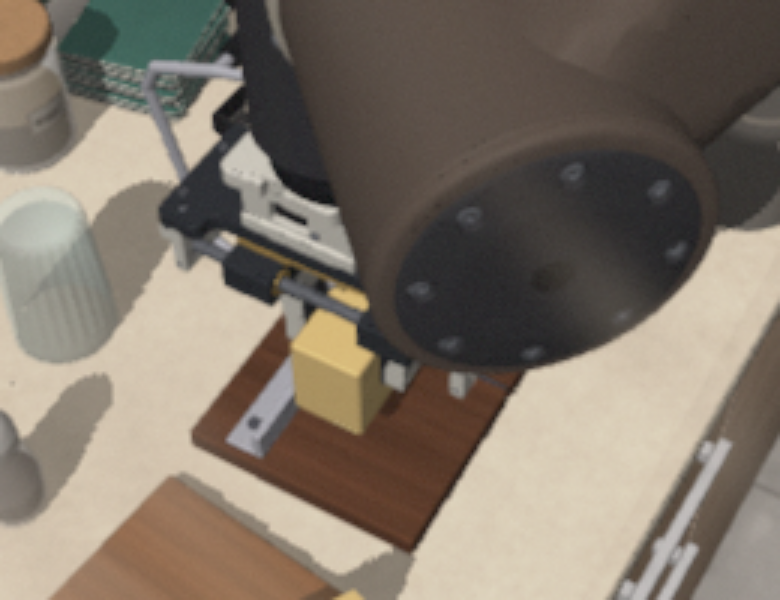

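The block hangs clear of the fence (wrist columns 225–258) and short of the gauge (row ~116), square with both. I'll lower it to the slab.

Call:
{"api": "play_rows", "payload": {"dr": [[0, 0, 0], [0, 0, 0], [0, 0, 0], [0, 0, 0], [0, 0, 0], [0, 0, 0], [0, 0, 0], [0, 0, 0]], "travel": [[0, 0, 0.8], [0, 0, 0.8], [0, 0, 0.8], [0, 0, 0.6], [0, 0, 0.3], [0, 0, 0.2], [0, 0, 0], [0, 0, 0]], "jaw": [1, 1, 1, 1, 1, 1, 1, 1]}}

```text
time_s: 12.9
ee_pos: [0.5205, 0.2702, 0.0496]
orientation: [0.721, -0.693, -0.0, 0.001]
wrist_force: [-0.5, 0.8, -3.2]
grip_width: 0.0446
```

Call:
{"api": "play_rows", "payload": {"dr": [[0, 0, 0], [0, 0, 0], [0, 0, 0], [0, 0, 0]], "travel": [[0, 0, 0.1], [0, 0, 0.1], [0, 0, 0], [0, 0, 0]], "jaw": [1, 1, 1, 1]}}

```text
time_s: 13.23
ee_pos: [0.5204, 0.2701, 0.0478]
orientation: [0.721, -0.693, -0.0, 0.001]
wrist_force: [-0.1, 0.8, -2.6]
grip_width: 0.045
```

Call:
{"api": "play_rows", "payload": {"dr": [[0, 0, 0], [0, 0, 0], [0, 0, 0], [0, 0, 0], [0, 0, 0], [0, 0, 0], [0, 0, 0], [0, 0, 0]], "travel": [[0, 0, 0.1], [0, -0.3, 0], [0, -0.3, 0], [0, -0.2, 0], [0, -0.1, 0], [0, 0, 0], [0, 0, 0], [0, 0, 0]], "jaw": [1, 1, 1, 1, 1, 1, 1, 1]}}

```text
time_s: 13.9
ee_pos: [0.5295, 0.2706, 0.0467]
orientation: [0.721, -0.693, -0.0, 0.0]
wrist_force: [0.5, 1.0, -1.4]
grip_width: 0.045
```

Call:
{"api": "play_rows", "payload": {"dr": [[0, 0, 0], [0, 0, 0], [0, 0, 0], [0, 0, 0], [0, 0, 0], [0, 0, 0], [0, 0, 0]], "travel": [[0.4, 0, 0], [0.4, 0, 0], [0.3, 0, 0], [0.2, 0, 0], [0, 0, 0], [0, 0, 0], [0, 0, 0]], "jaw": [1, 1, 1, 1, 1, 1, 1]}}

```text
time_s: 14.48
ee_pos: [0.5298, 0.2572, 0.0467]
orientation: [0.721, -0.693, -0.0, 0.001]
wrist_force: [-0.2, -1.5, 2.0]
grip_width: 0.0447
```

```bash
python3 - <<'E'
from h import *
s=telemetry.get_state(); print(s['time_s'],s['ee_pos'].round(4),s['wrist_force'].round(1),RS.inv().apply(s['ee_pos']-O).round(4)); f=grab('wrist','w9')
E
```

```text
14.4833 [0.5298 0.2572 0.0467] [-0.2 -1.5  2. ] [0.0202 0.0084 0.0467]
```

View pics/w9.png

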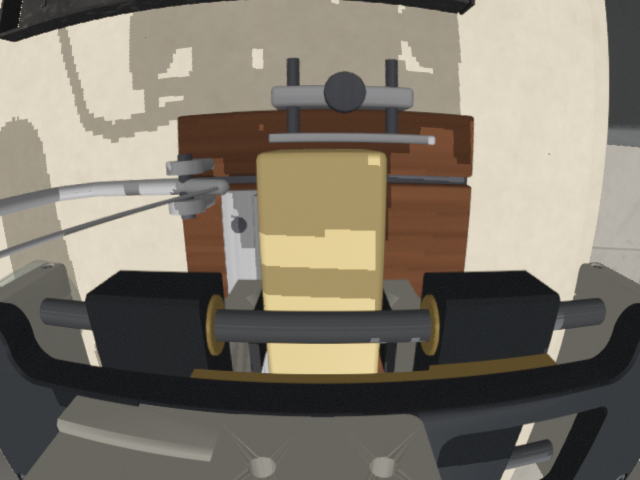

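The block has just met the slab and lies a few mm short of both stops: gauge edge at row 138, block end at row 152. I'll feel for the fence first.

Call:
{"api": "play_rows", "payload": {"dr": [[0, 0, 0], [0, 0, 0], [0, 0, 0], [0, 0, 0], [0, 0, 0]], "travel": [[0, -0.1, 0], [0, -0.1, 0], [0, -0.1, 0], [0, 0, 0], [0, 0, 0]], "jaw": [1, 1, 1, 1, 1]}}

```text
time_s: 14.95
ee_pos: [0.5326, 0.2578, 0.0467]
orientation: [0.721, -0.693, -0.001, 0.001]
wrist_force: [-4.4, 1.1, 5.5]
grip_width: 0.0451
```

Call:
{"api": "play_rows", "payload": {"dr": [[0, 0, 0], [0, 0, 0], [0, 0, 0]], "travel": [[0, -0.1, 0], [0, 0, 0], [0, 0, 0]], "jaw": [1, 1, 1]}}

```text
time_s: 15.2
ee_pos: [0.5327, 0.2578, 0.0468]
orientation: [0.721, -0.693, -0.001, 0.001]
wrist_force: [-9.3, 2.5, 8.4]
grip_width: 0.0445
```

The fence is felt: x has stopped and the force reads −9 N. Now the gauge, in small steps.

Call:
{"api": "play_rows", "payload": {"dr": [[0, 0, 0], [0, 0, 0], [0, 0, 0], [0, 0, 0], [0, 0, 0]], "travel": [[0.1, 0, -0.05], [0.1, 0, 0], [0, 0, 0], [0, 0, 0], [0, 0, 0]], "jaw": [1, 1, 1, 1, 1]}}

```text
time_s: 15.62
ee_pos: [0.5328, 0.256, 0.0468]
orientation: [0.721, -0.693, -0.001, 0.001]
wrist_force: [-7.8, 2.8, 3.5]
grip_width: 0.0449
```

Call:
{"api": "play_rows", "payload": {"dr": [[0, 0, 0], [0, 0, 0], [0, 0, 0]], "travel": [[0.1, 0, 0], [0, 0, 0], [0, 0, 0]], "jaw": [1, 1, 1]}}

```text
time_s: 15.87
ee_pos: [0.5328, 0.2551, 0.0468]
orientation: [0.721, -0.693, -0.001, 0.001]
wrist_force: [-7.9, 4.5, 4.3]
grip_width: 0.0451
```

Call:
{"api": "play_rows", "payload": {"dr": [[0, 0, 0], [0, 0, 0], [0, 0, 0]], "travel": [[0.1, 0, 0], [0, 0, 0], [0, 0, 0]], "jaw": [1, 1, 1]}}

```text
time_s: 16.12
ee_pos: [0.5328, 0.2541, 0.0468]
orientation: [0.721, -0.693, -0.001, 0.001]
wrist_force: [-8.8, 4.2, 4.5]
grip_width: 0.0449
```

Call:
{"api": "play_rows", "payload": {"dr": [[0, 0, 0], [0, 0, 0], [0, 0, 0]], "travel": [[0.1, 0, 0], [0, 0, 0], [0, 0, 0]], "jaw": [1, 1, 1]}}

```text
time_s: 16.37
ee_pos: [0.5329, 0.2538, 0.0468]
orientation: [0.721, -0.693, -0.001, 0.001]
wrist_force: [-8.7, 6.9, 3.4]
grip_width: 0.0449
```

Call:
{"api": "play_rows", "payload": {"dr": [[0, 0, 0], [0, 0, 0], [0, 0, 0]], "travel": [[0.1, 0, 0], [0, 0, 0], [0, 0, 0]], "jaw": [1, 1, 1]}}

```text
time_s: 16.62
ee_pos: [0.5329, 0.2537, 0.0469]
orientation: [0.721, -0.693, -0.002, 0.0]
wrist_force: [-9.7, 10.1, 4.3]
grip_width: 0.0447
```

The gauge is felt: y stays at 0.2537 while the force rises to 10 N. I'll check with pictures.

```bash
python3 - <<'E'
from h import *
s=telemetry.get_state(); print(s['time_s'],s['ee_pos'].round(4),s['wrist_force'].round(1),s['ft_torque'].round(2),RS.inv().apply(s['ee_pos']-O).round(4)); f=grab('wrist','w10'); print(pose()[1].as_matrix().round(4))
w=f['pixels'][80:330,140:500,::-1]; cv2.imwrite('pics/w10c.png',cv2.resize(w,None,fx=2.2,fy=2.2,interpolation=2))
f=grab('top','t10'); cv2.imwrite('pics/t10c.png',cv2.resize(f['pixels'][130:330,140:400,::-1],None,fx=3,fy=3))
f=grab('scene','s10'); cv2.imwrite('pics/s10c.png',cv2.resize(f['pixels'][150:350,200:460,::-1],None,fx=3,fy=3))
E
```

```text
16.6167 [0.5329 0.2537 0.0469] [-9.7 10.1  4.3] [ 3.71  4.21 -0.44] [0.0232 0.0048 0.0469]
[[ 0.0393 -0.9992 -0.0023]
 [-0.9992 -0.0393  0.0022]
 [-0.0023  0.0022 -1.    ]]
```

View pics/w10c.png

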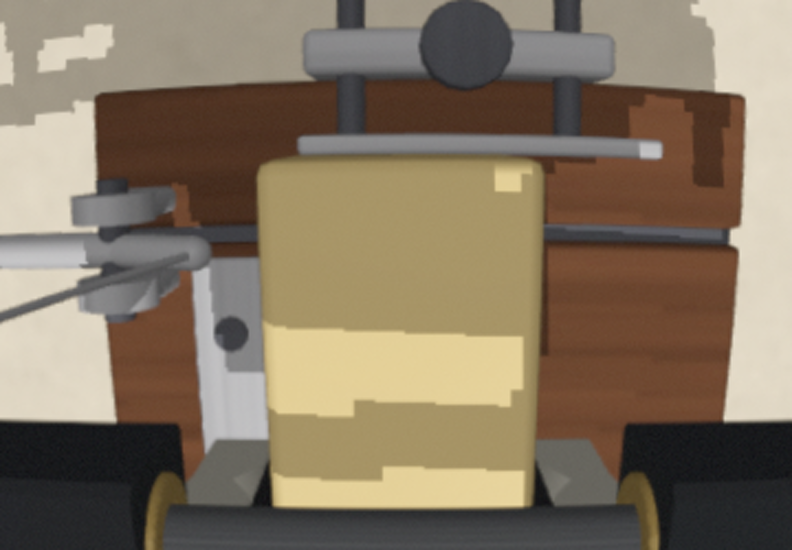

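View pics/t10c.png

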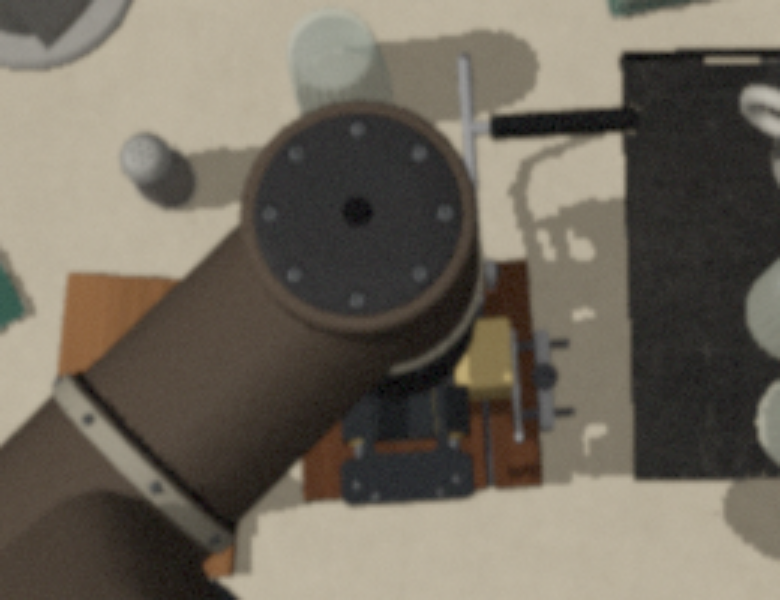

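View pics/s10c.png

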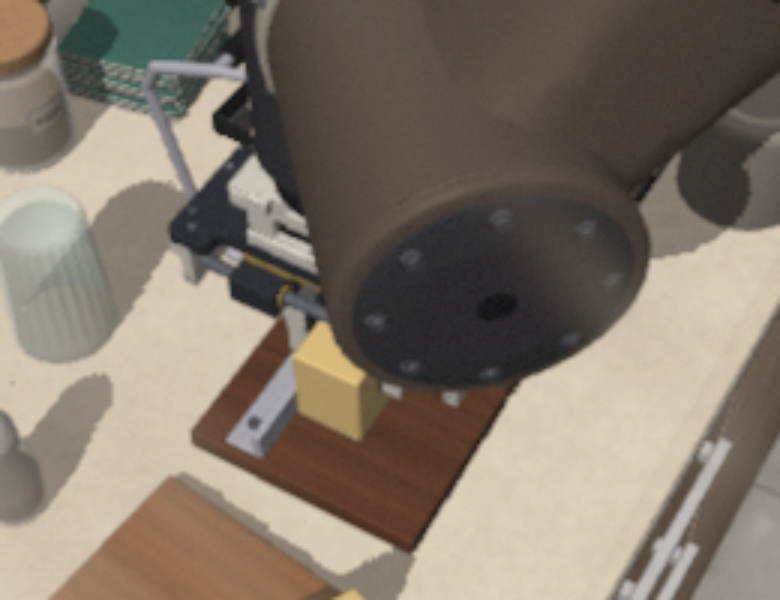

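Pictures show the block end at the gauge edge (crop rows 152–158), its rear side on the fence and the bow still leaning back. The wrist passes near the bow, so I need to confirm that the y force comes from the gauge and not from the bow. I'll compare the lever arm and the depth.

```bash
python3 - <<'E'
from h import *
f=dict(np.load('t10.npz')); P=cloud(f)
for (x,y) in [(465,60),(465,100),(466,150),(466,180),(470,195),(440,200),(455,170),(478,240),(484,280),(490,270),(465,330),(460,400),(440,410),(500,350)]:
    print((x,y),P[130+y//3,140+x//3].round(3), RS.inv().apply(P[130+y//3,140+x//3]-O).round(3))
A=P[(~np.isnan(P[...,0]))]; S=RS.inv().apply(A-O)
m=(S[:,2]>.06)&(S[:,2]<.3)&(S[:,0]>.05)&(S[:,1]<0.02)&(S[:,1]>-.06)
for q in S[m][::8]: print(q.round(3),end=' ')
s=telemetry.get_state(); print(s['time_s'],s['wrist_force'],s['ft_torque'])
E
```

```text
(465, 60) [0.695 0.21  0.182] [ 0.184 -0.045  0.182]
(465, 100) [0.669 0.211 0.19 ] [ 0.157 -0.044  0.19 ]
(466, 150) [0.635 0.211 0.2  ] [ 0.124 -0.042  0.2  ]
(466, 180) [0.546 0.209 0.485] [ 0.034 -0.041  0.485]
(470, 195) [0.539 0.207 0.487] [ 0.028 -0.042  0.487]
(440, 200) [0.538 0.22  0.486] [ 0.027 -0.029  0.486]
(455, 170) [0.551 0.213 0.485] [ 0.04  -0.036  0.485]
(478, 240) [0.532 0.204 0.431] [ 0.021 -0.044  0.431]
(484, 280) [0.593 0.203 0.017] [ 0.082 -0.049  0.017]
(490, 270) [0.593 0.198 0.049] [ 0.081 -0.053  0.049]
(465, 330) [0.512 0.212 0.31 ] [ 0.001 -0.036  0.31 ]
(460, 400) [0.498 0.218 0.136] [-0.013 -0.029  0.136]
(440, 410) [0.491 0.231 0.154] [-0.02  -0.017  0.154]
(500, 350) [0.537 0.194 0.078] [ 0.025 -0.055  0.078]
[0.423 0.019 0.274] [0.422 0.006 0.274] [ 0.422 -0.008  0.273] [ 0.421 -0.021  0.273] [ 0.421 -0.035  0.273] [ 0.419 -0.048  0.273] [0.42  0.016 0.275] [0.423 0.003 0.27 ] [ 0.42  -0.011  0.273] [ 0.419 -0.025  0.274] [ 0.421 -0.038  0.269] [ 0.418 -0.052  0.272] [0.421 0.015 0.271] [0.422 0.001 0.267] [ 0.421 -0.012  0.268] [ 0.418 -0.026  0.
[... 7916 characters left out ...]
173 -0.044  0.185] [ 0.172 -0.043  0.185] [ 0.168 -0.044  0.19 ] [ 0.167 -0.044  0.188] [ 0.165 -0.044  0.187] [ 0.163 -0.044  0.188] [ 0.162 -0.046  0.186] [ 0.157 -0.042  0.19 ] [ 0.155 -0.047  0.189] [ 0.151 -0.043  0.193] [ 0.146 -0.043  0.197] [ 0.143 -0.057  0.197] [ 0.141 -0.041  0.195] [ 0.14  -0.055  0.197] [ 0.138 -0.05   0.2  ] [ 0.138 -0.042  0.195] [ 0.135 -0.056  0.2  ] [ 0.135 -0.049  0.196] [ 0.133 -0.042  0.197] [ 0.131 -0.042  0.199] [ 0.128 -0.045  0.202] [ 0.126 -0.045  0.199] [ 0.121 -0.045  0.201] [ 0.117 -0.045  0.205] [ 0.114 -0.045  0.203] [ 0.108 -0.044  0.203] [ 0.1   -0.046  0.202] 16.7667 [-9.83031688  9.60607746  3.67250101] [ 3.66561366  4.19488911 -0.40341457]
```

Call:
{"api": "play_rows", "payload": {"dr": [[0, 0, 0], [0, 0, 0], [0, 0, 0], [0, 0, 0]], "travel": [[0.1, 0, 0], [0, 0, 0], [0, 0, 0], [0, 0, 0]], "jaw": [1, 1, 1, 1]}}

```text
time_s: 17.1
ee_pos: [0.533, 0.2536, 0.047]
orientation: [0.721, -0.693, -0.002, -0.001]
wrist_force: [-12.2, 13.6, 3.9]
grip_width: 0.0448
```

```bash
python3 - <<'E'
from h import *
s=telemetry.get_state(); print(s['time_s'],s['wrist_force'],s['ft_torque'],s['ee_pos'])
E
```

```text
17.1 [-12.19279851  13.63161447   3.88262497] [ 5.00194618  4.93672468 -0.50347133] [0.53299532 0.25364097 0.04702447]
```

The extra y force acts with the same lever (0.33 m) as the fence force (0.31 m), so it is gauge contact. The bow also clears the gripper: it lies at y' −45 mm and the gripper edge at about −36 mm. I'll let it settle and recheck.

Call:
{"api": "play_rows", "payload": {"dr": [[0, 0, 0], [0, 0, 0], [0, 0, 0], [0, 0, 0], [0, 0, 0], [0, 0, 0], [0, 0, 0], [0, 0, 0], [0, 0, 0], [0, 0, 0], [0, 0, 0], [0, 0, 0]], "travel": [[0, 0, 0], [0, 0, 0], [0, 0, 0], [0, 0, 0], [0, 0, 0], [0, 0, 0], [0, 0, 0], [0, 0, 0], [0, 0, 0], [0, 0, 0], [0, 0, 0], [0, 0, 0]], "jaw": [1, 1, 1, 1, 1, 1, 1, 1, 1, 1, 1, 1]}}

```text
time_s: 18.1
ee_pos: [0.533, 0.2536, 0.047]
orientation: [0.721, -0.693, -0.002, -0.001]
wrist_force: [-12.5, 14.6, 4.6]
grip_width: 0.045
```

```bash
python3 - <<'E'
from h import *
f=grab('wrist','w11'); cv2.imwrite('pics/w11c.png',cv2.resize(f['pixels'][80:330,140:500,::-1],None,fx=2.2,fy=2.2,interpolation=2))
f=grab('top','t11'); P=cloud(f)
S=RS.inv().apply(P.reshape(-1,3)-O).reshape(P.shape)
bl=(S[...,2]>.072)&(S[...,2]<.088)&(S[...,1]<-.02)&(S[...,1]>-.09)&(S[...,0]>-.03)&(S[...,0]<.07)
ga=(S[...,2]>.034)&(S[...,2]<.05)&(S[...,1]<-.055)&(S[...,1]>-.075)&(S[...,0]>-.04)&(S[...,0]<.055)
for n,m in (('block',bl),('gauge',ga)):
    q=S[m]; print(n,len(q),np.percentile(q,[3,50,97],axis=0).round(4).tolist())
E
```

```text
block 347 [[0.0003, -0.0617, 0.0762], [0.0178, -0.0484, 0.0795], [0.042, -0.0301, 0.0833]]
gauge 76 [[-0.0302, -0.0667, 0.0358], [-0.0003, -0.0648, 0.041], [0.0394, -0.0601, 0.0453]]
```

View pics/w11c.png

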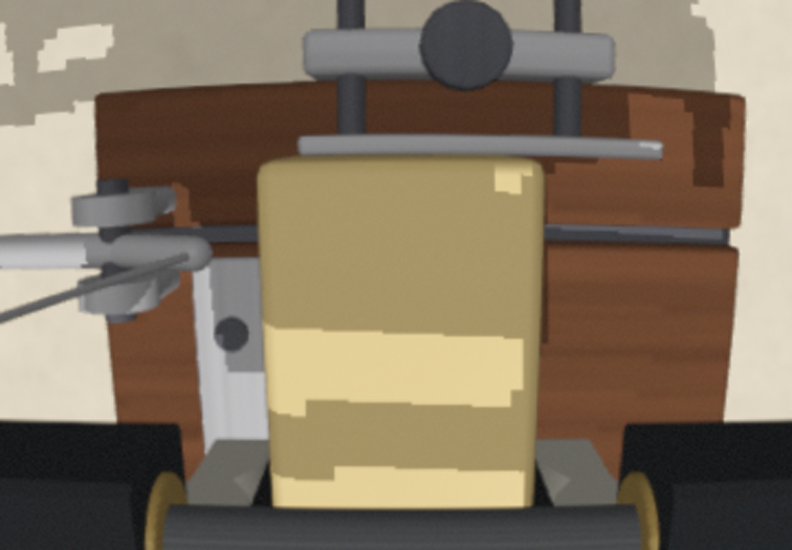

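The block still fills the corner: its end is at the gauge edge (rows 152–158), the gauge is unmoved and the forces are steady. I'm handing in.

```bash
python3 -c "
from plant import order; print(order.job_done())"
```

```text
the job is handed in; nothing more can be done
None
```

I swung the wire bow up and back to about 1.8 rad (estimated from the arc commanded and the pictures). I then stood the cheese block in the corner of the fence and gauge, and handed in at about 18 s with the gripper still holding and pressing it. No verdict was reported.

Last checks before handing in:
- **Pressing:** the wrist force was steady at about 12 N towards the fence and 14 N towards the gauge. Some of the gauge-side force is sliding friction, perhaps 4–5 N. Both are well below the 45 N at which the gauge slips.
- **Gauge contact:** the force towards the gauge acted at the same height as the fence force. That points to the gauge and not the bow, which the gripper cleared by about 9 mm.
- **Position:** the block top measured 79.5 mm above the worktop (80 mm expected), and the gripper was within 1 mm of the position I had worked out for a flush fit. The gripper's yaw matched the slicer's within about 0.001 rad before the last push, and hardly changed after it.
- **Other objects:** the gauge looked unmoved against the slab. The salt shaker and glass looked untouched in the later pictures. I did not re-measure the wedge or mug after the placing.

The one mild disagreement is that the last wrist picture allows a gap of up to about 1 mm at the gauge, because the block's edge is rounded. The force readings say it is touching.

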